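Turn the contrast plate to white and hold the spring-return filter arm in

TASK

Turn the hinged contrast plate on the imaging stage (the one with the blue side pin) all the way over, so that it lies flat with its white face up. Only then swing the filter arm (the one with the orange peg) in over it, against its spring, fully to its stop, and keep holding it there with the gripper: finish while still holding it at the stop. Leave the other things on the bench where they are.

Things in the scene. Friction and masses are not known exactly. Their poses are not given: they have to be found in the camera images.
- stage: imaging stage, fixed: cream housing with black top, 124 (x) x 236 (y) mm, top face 45 mm above the bench. Origin at the centre of its underside; its x axis points roughly away from the robot, its y axis to the robot's left
- hinge_mid (a point): middle of the contrast plate's hinge line, on the stage, 51 mm above the bench; the hinge line runs along the stage's x axis across the middle of the stage top. The point's axes are the stage's
- plate (a joint): angle of the contrast plate (96 mm along the hinge, 92 mm across, 10 mm thick; one face black, other white) about its hinge: 0 = flat on the stage's left half (+y), black face up; 1.57 = upright; 3.14 = flat on the right half (-y), white face up. Grows as the left edge rises and swings over to the right. The stiff hinge stays where it is left (2 to 4 N at the pin)
- pin_grip (a point): grip point of the plate's blue side pin: a round pin, 10 mm in diameter, parallel to the hinge, standing out 55 mm from the plate's far (+x) side, overhanging beyond the stage with nothing under it but the bench; the grip point is on the pin's axis, 85 mm from the hinge line, 37 mm out from the plate's side (18 mm from the pin's free end) and 85 mm along the stage's +x from hinge_mid. Axes are the plate's, x along the pin; at plate = 0 they equal the stage's
- filter_post: fixed post with a round foot (52 mm across), to the right of the stage, carrying the filter arm. Origin at the centre of its underside, on the arm's upright pivot axis. Its y axis points to where the arm points at its stop (over the stage's right half); at rest the arm points nearly along its -x axis, towards the robot
- pivot (a point): point on the arm's vertical pivot axis, 83 mm above the bench at the arm's mid-thickness; the pivot's hub reaches 87 mm above the bench
- filter_arm (a joint): swing of the spring-return filter arm about its vertical pivot: 0 = at rest, 1.40 = against its stop, arm pointing along the post's +y with the amber filter over the stage. Grows clockwise seen from above. A spring drives it back to 0: about 3 N at the peg at rest, rising to about 8 N at the stop; let go, it flies back
- peg (a point): the orange upright peg on the filter arm, 12 mm in diameter, 55 mm from the pivot axis; the point is on its axis 110 mm above the bench. The peg stands from the arm's top (86 mm above the bench) to 134 mm. The arm is a flat bar 16 mm wide that carries a black ring 54 mm across with an amber disc, centred 100 mm from the pivot
- dish_a: clear round culture dish with a pink layer, closed, 93 mm across, 16 mm high; bystander, loose. Origin at the centre of its underside
- dish_b: second closed culture dish, the same, 93 mm across, 16 mm high; bystander, loose. Origin at the centre of its underside
- tip_box: yellow box with clear lid, 85 x 120 mm, 58 mm high; bystander, loose. Origin at the centre of its underside
- slide_box: blue flat box, 85 x 100 mm, 32 mm high; bystander, loose. Origin at the centre of its underside
- bottle: small upright green bottle with a white cap, 56 mm across, 90 mm high; bystander, loose. Origin at the centre of its underside
- pen: black pen-like hand tool lying flat, about 160 mm long, 12 mm thick; bystander, loose. Origin at the centre of its underside

How it is judged:
On the way, in this order (a step that is already met when the one before it is completed fails the run):
1. the contrast plate has been turned right over and lies flat, white face up, with the filter arm still out of the way (value of joint plate above 3.04 rad and value of joint filter_arm below 0.5 rad), for 0.2 s.
2. the filter arm is swung in to its stop (value of joint filter_arm above 1.33 rad), for 0.2 s.
At the end, for the whole second after the job is handed in: The plate lies white face up within 0.1 rad of flat (joint above 3.04), and the filter arm is held by the gripper within 0.07 rad of its stop (joint above 1.33), the fingers pressing on it with more than 2 N, and it is still (value of joint plate above 3.04 rad and value of joint filter_arm above 1.33 rad and contact force between the fingers and filter_arm above 2 N and velocity of joint filter_arm below 0.1 rad/s); the arm keeps its last pose, push and grip.
It fails at once if one of the six loose bystanders is moved more than 30 mm (distance of any of dish_a, dish_b, tip_box, slide_box, bottle, pen from where it was at the start of the episode above 0.03 m).
It also fails if it takes over 61 s, if anything falls off the work surface, if the arm or the gripper's body presses on something with over 40 N, if the wrist force passes 120 N, or if a joint passes its speed limit or range.

ROBOT

A 6-joint arm with a two-finger parallel gripper is mounted at the origin on the work surface. World frame = base frame: x ahead of the robot, y to its left, z up, the work surface at z = 0. Lengths are in m, angles in rad, forces in N, time in s.
With the tool pointing down it reaches from about 0.325 to 0.75 m from the base axis. Payload 7.6 kg.
Tool frame: the origin (TCP) lies at the very end of the fingers, on their centre line; the grasp point (between the pads) lies 19 mm behind it; z points along the fingers, y is the direction in which the jaws open and shut (so a half turn about z gives the same grasp; the last joint's range is limited). The gripper opens to 85 mm and grips with 20 to 120 N. Pads are 22 mm wide; open, the fingers measure 114 mm over their backs; the gripper's body (76 mm by 85 mm) begins 54 mm behind the grasp point. The pads swing forward as they close: fully open they stand 13 mm farther back than shut.
Start: joints at [1.166, 0.052, 1.401, -0, 1.689, -0.07], TCP at [0.172, 0.496, 0.231] pointing down, gripper open.
Joint ranges: [-2.9, 2.9], [-0.91, 2.17], [0.12, 2.37], [-1.06, 4.2], [0.26, 2.73], [-2.93, 2.93]. Speed limits (rad/s): [2.57, 2.57, 3.01, 3.14, 3.14, 3.14].

INTERFACE

Orientations are given as a unit quaternion [x, y, z, w].
In Python, from workcell import env, planner, eyes gives the robot as it stands. Calls block until the motion is done:
- env.reach(position, orientation): joint-space move of the TCP to a pose.
- env.move_linear(position, v=0.15, rot=None, contact_N=None): straight line of the TCP; rot=None keeps the orientation; v is the mean speed in m/s. With contact_N (N) it stops when the force on the tool has changed by that much, and returns True; else False.
- env.movej(angles): joint-space move.
- env.command_gripper(opening): opening from 0.0 (shut) to 1.0 (fully open); the grip force is fixed at half the most; returns when the fingers have stopped.
- env.dwell(seconds).
- planner.inverse_kinematics(position, orientation): joint angles nearest the present ones, or None.
- env.read_state(): the state.
- eyes.snapshot(name): name is "scene" or "top" or "wrist"; returns the picture (400x640x3 uint8, blue, green, red); there is no depth.
- eyes.camera_info(name): a dict with "fx", "fy", "cx", "cy" (pixels), "distortion" ([k1, k2, p1, p2, k3] as OpenCV has them; the pictures are not rectified), "position" and "attitude" of the camera in the world. Camera axes: x right, y down, z forward; pixel columns grow to the right and rows downward; lengths in m; the calibration is good to about 2 mm. A picture is of the moment at which its call begins: read the wrist's pose just before it. camera_info takes no time and is no camera call; for the wrist camera it gives the pose at the moment of the call.
A pose or a line that the arm cannot do raises env.Unreachable and nothing moves.
- env.close_job(): hands the job in, once; it reports no verdict.
The state is a dict: "time": time; "q": joint angles; "joint_velocities": joint speeds; "tau": joint torques, N m; "tcp_pos": TCP position; "ee_rot": TCP orientation; "wrist_force": force on the tool from outside, world axes, zero at the start; "torque": the same for the moment, N m; "opening": opening from 0.0 (shut) to 1.0 (fully open).
Only numpy, scipy, OpenCV 4.12 (cv2) and the standard library are available. Lean on these libraries where they do the work, as an engineer would, in place of code of your own. Each camera call takes 0.05 s, during which the arm holds its last target. There are 200 camera calls.

## Working session

There is one attempt and no reset: what is moved stays moved. The work goes in short steps, each a Python script; the robot and the scene stay as the last script left them, time stands still between calls to the robot, and variables do not carry over. Pictures are saved under pics/ and viewed, about 8 in all and at most 12, crops included, and the job is handed in when it is done.

```bash
ls; mkdir -p pics; python3 - <<'E'
from workcell import env, planner, eyes
import cv2
for n in ("scene","top"):
    i=eyes.snapshot(n); cv2.imwrite(f"pics/{n}0.png",i); print(n,eyes.camera_info(n))
print(env.read_state())
E
```

```text
pics
scene {'fx': 373.24932117525856, 'fy': 373.24932117525856, 'cx': 309.6444574143601, 'cy': 201.18937370948518, 'distortion': array([-0.03219195,  0.        ,  0.        ,  0.        ,  0.        ]), 'position': array([1.08958417, 0.77233938, 0.64453709]), 'attitude': array([ 0.26086906,  0.83689898, -0.46099565, -0.1379509 ])}
top {'fx': 369.68636904824837, 'fy': 369.68636904824837, 'cx': 312.44841551149705, 'cy': 202.79977381635595, 'distortion': array([-0.06174244,  0.        ,  0.        ,  0.        ,  0.        ]), 'position': array([0.46108921, 0.04862996, 1.19086402]), 'attitude': array([ 0.71405351, -0.69742013,  0.03898688, -0.04704004])}
{'time': 0.1, 'q': array([ 1.16570127e+00,  5.28052370e-02,  1.40161370e+00,  3.59990446e-06,
        1.68858301e+00, -7.02879401e-02]), 'joint_velocities': array([ 0.00038949, -0.00164809, -0.00240032, -0.00064904,  0.0010424 ,
        0.00183973]), 'tau': array([ 1.37114719e-03, -3.82580531e+01, -3.60986423e+01, -5.68593407e-05,
        4.72497006e-03,  2.96320229e-05]), 'tcp_pos': array([0.17237693, 0.49561929, 0.23054497]), 'ee_rot': array([ 1.66622520e-01,  9.86020507e-01, -6.84411519e-04, -1.67652634e-04]), 'wrist_force': array([-0.23760507,  0.46909039,  0.52553069]), 'torque': array([-0.00161976, -0.00309424, -0.02350463]), 'opening': 0.9994316359650854}
```

View pics/top0.png

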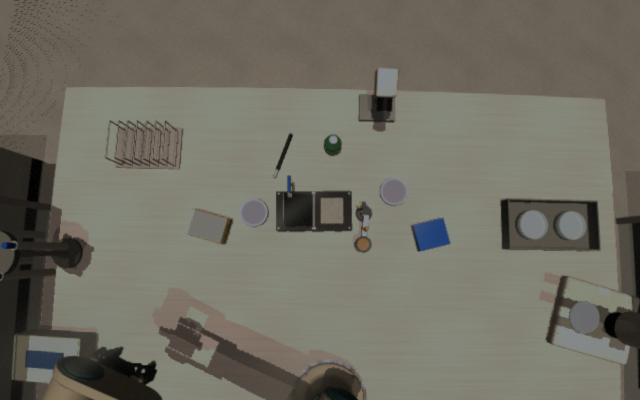

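View pics/scene0.png

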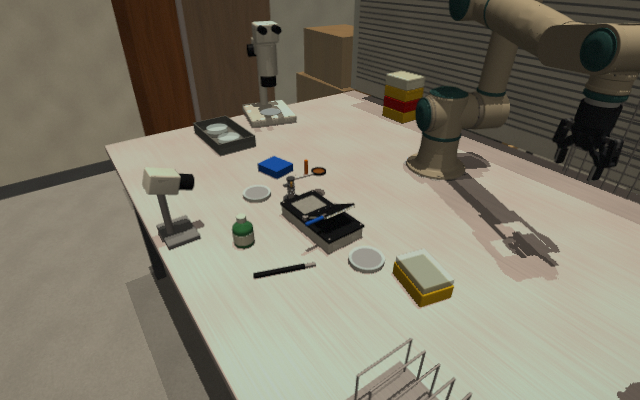

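The top view shows the stage at about (314,211), the blue pin at (290,185), the filter post at (363,212) and the ring at (362,244). The scene view shows the plate partly raised. Next I'll measure with colour masks and enlarged crops.

```bash
cat > h.py <<'E'
import numpy as np, cv2
from scipy.spatial.transform import Rotation as R
from workcell import env, planner, eyes
def ray(n,uv,ci=None):
    c=ci or eyes.camera_info(n)
    K=np.array([[c['fx'],0,c['cx']],[0,c['fy'],c['cy']],[0,0,1]])
    p=cv2.undistortPoints(np.array([[uv]],float),K,np.array(c['distortion']))[0,0]
    d=R.from_quat(c['attitude']).apply([p[0],p[1],1]); return np.array(c['position']),d/np.linalg.norm(d)
def onz(n,uv,z,ci=None):
    o,d=ray(n,uv,ci); return o+d*(z-o[2])/d[2]
def tri(r1,r2):
    (a,d),(b,e)=r1,r2
    s=np.linalg.lstsq(np.c_[d,-e],b-a,rcond=None)[0]
    p,q=a+s[0]*d,b+s[1]*e; return (p+q)/2,np.linalg.norm(p-q)
def mask(im,lo,hi,box):
    m=cv2.inRange(cv2.cvtColor(im,cv2.COLOR_BGR2HSV),lo,hi); k=np.zeros_like(m)
    x0,y0,x1,y1=box; k[y0:y1,x0:x1]=m[y0:y1,x0:x1]; return k
def ends(m):
    ys,xs=np.nonzero(m); P=np.c_[xs,ys].astype(float); c=P.mean(0)
    a=np.linalg.svd(P-c,full_matrices=False)[2][0]; t=(P-c)@a
    return len(P),c,c+a*t.min(),c+a*t.max()
E
python3 - <<'E'
from h import *
np.set_printoptions(precision=4,suppress=True)
t=cv2.imread('pics/top0.png'); s=cv2.imread('pics/scene0.png')
bl=((95,100,40),(125,255,255)); og=((5,130,60),(20,255,255))
mt=mask(t,*bl,(275,165,305,200)); ms=mask(s,*bl,(295,205,340,240))
print('pin',ends(mt),ends(ms))
et,es=ends(mt),ends(ms)
for i in (2,3):
  for j in (2,3): print(i,j,tri(ray('top',et[i]),ray('scene',es[j])))
mo=mask(t,*og,(345,195,380,235)); mso=mask(s,*og,(298,155,312,178))
print('peg',ends(mo),ends(mso))
# stage outline
for nm,uv in (('housing corners',None),): pass
a=cv2.resize(t[160:260,230:430],None,fx=4,fy=4,interpolation=cv2.INTER_CUBIC)
cv2.imwrite('pics/a.png',cv2.convertScaleAbs(a,alpha=1.5))
b=cv2.resize(s[145:255,255:385],None,fx=5,fy=5,interpolation=cv2.INTER_CUBIC)
cv2.imwrite('pics/b.png',cv2.convertScaleAbs(b,alpha=1.3))
E
```

```text
pin (36, array([288.5833, 184.0278]), array([288.5692, 175.999 ]), array([288.5974, 192.0007])) (83, array([313.6506, 220.2771]), array([322.7602, 216.4319]), array([304.9744, 223.9394]))
2 2 (array([0.6544, 0.1478, 0.1184]), np.float64(0.040674664075911804))
2 3 (array([0.6754, 0.1365, 0.0941]), np.float64(0.001089820035056346))
3 2 (array([0.6239, 0.1364, 0.0967]), np.float64(0.004743064862511212))
3 3 (array([0.6454, 0.1253, 0.0733]), np.float64(0.03942990525497543))
peg (8, array([366.125, 228.125]), array([365.125, 229.125]), array([367.125, 227.125])) (43, array([305.9535, 166.3488]), array([305.8364, 159.9663]), array([306.0758, 173.017 ]))
```

View pics/a.png

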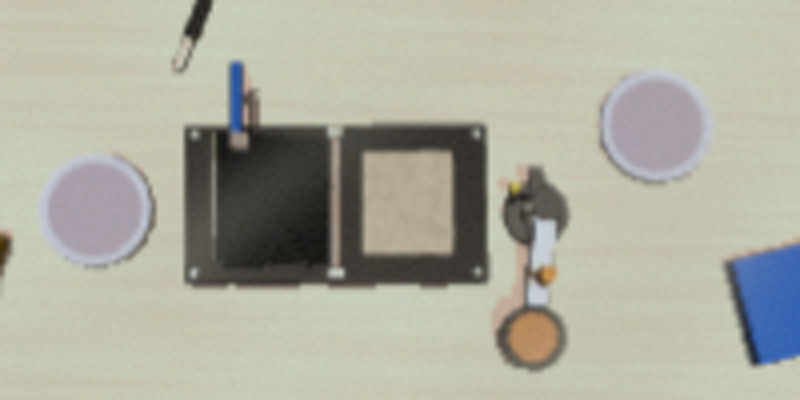

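View pics/b.png

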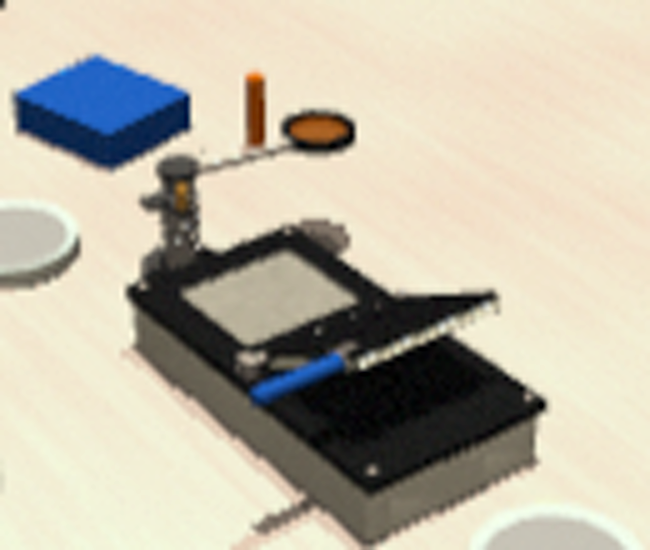

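The stage is nearly axis-aligned. The plate is already raised, with the pin at z≈0.096. The arm rests toward the robot, with the peg near (366,228) in the top view. Now I'll compute the geometry and check it against the given sizes.

```bash
python3 - <<'E'
from h import *
np.set_printoptions(precision=4,suppress=True)
t=cv2.imread('pics/top0.png'); s=cv2.imread('pics/scene0.png')
cr=lambda u,v:(230+(u-1.5)/4,160+(v-1.5)/4)
C=[onz('top',cr(*p),.045) for p in ((185,126),(487,126),(487,284),(185,284))]
print('corners',*C,'sizes',np.linalg.norm(C[0]-C[1]),np.linalg.norm(C[1]-C[2]))
print('centre',np.mean(C,0))
# stage outline from dark/bright mask
m=mask(t,(0,0,0),(180,255,60),(270,186,358,238)); c=cv2.findContours(m,0,1)[0]; c=max(c,key=cv2.contourArea)
b=cv2.boxPoints(cv2.minAreaRect(c)); B=[onz('top',p,.045) for p in b]; print('rect',b.tolist(),*B,np.mean(B,0))
print('screws',onz('top',cr(335,130),.047),onz('top',cr(336,272),.047))
og=((5,110,60),(22,255,255))
for box in ((345,236,380,255),(360,222,372,235),): print('orange top',ends(mask(t,*og,box))[:2])
print('peg top ray z.134',onz('top',cr(546,272),.134))
pt=ray('top',cr(546,272))
print('peg tri',tri(pt,ray('scene',(306,160.3))))
print('disc',onz('top',ends(mask(t,*og,(345,236,380,255)))[1],.083), 'disc tri',tri(ray('top',ends(mask(t,*og,(345,236,380,255)))[1]),ray('scene',ends(mask(s,*og,(312,165,328,177)))[1])))
print('hub scene z.087',onz('scene',(255+(178-2)/5,145+(160-2)/5),.087), 'foot top?',onz('top',cr(540,212),.0))
E
```

```text
corners [0.6354 0.1791 0.045 ] [ 0.6408 -0.0577  0.045 ] [ 0.5172 -0.0591  0.045 ] [0.5116 0.1747 0.045 ] sizes 0.2368576556634229 0.1236130070905723
centre [0.5762 0.0592 0.045 ]
rect [[276.0, 191.0], [351.0, 191.0], [351.0, 230.0], [276.0, 230.0]] [0.6358 0.1787 0.045 ] [ 0.6411 -0.0565  0.045 ] [ 0.5191 -0.0579  0.045 ] [0.5136 0.1743 0.045 ] [0.5774 0.0597 0.045 ]
screws [0.6346 0.0613 0.047 ] [0.5236 0.0579 0.047 ]
orange top (96, array([362.7188, 243.3958]))
orange top (12, array([366.3333, 228.0833]))
peg top ray z.134 [ 0.5223 -0.0928  0.134 ]
peg tri (array([ 0.521 , -0.0917,  0.1356]), np.float64(0.0030514043540727552))
disc [ 0.478  -0.0898  0.083 ] disc tri (array([ 0.4771, -0.0885,  0.0883]), np.float64(0.00207098951814513))
hub scene z.087 [ 0.5692 -0.1065  0.087 ] foot top? [ 0.5785 -0.1055  0.    ]
```

Measurements agree with the given sizes (stage 237×124 mm, peg top z 0.1356, peg to disc about 44 mm). The pin sits at 88 mm from the hinge, plate angle about 0.54. Moving on to grasp the pin.

```bash
cat >> h.py <<'E'
np.set_printoptions(precision=4,suppress=True)
YAW=.024; H=np.array([.5765,.0595,.051]); RZ=R.from_euler('z',YAW)
def down(yaw): return (R.from_euler('z',yaw)*R.from_euler('y',np.pi)).as_quat()
def pin(th,r=.085): # TCP pose gripping pin
    return H+RZ.apply([.085,r*np.cos(th),r*np.sin(th)])-[0,0,.019]
def rep(tag=''):
    s=env.read_state(); print(tag,round(s['time'],2),s['tcp_pos'],'F',s['wrist_force'],'op',round(s['opening'],3))
E
python3 - <<'E'
from h import *
for th in (.54,1.57,3.14): print(pin(th),planner.inverse_kinematics(pin(th),down(YAW)))
for y in (-.17,-.87,-1.57): print(planner.inverse_kinematics([.53,-.08,.1],down(y)))
p=pin(.54); env.reach(p+[0,0,.09],down(YAW)); rep()
i=eyes.snapshot('wrist'); cv2.imwrite('pics/w1.png',i)
print(env.move_linear(p,v=.1,contact_N=8)); rep('down')
env.command_gripper(0.0); rep('grip')
i=eyes.snapshot('scene'); cv2.imwrite('pics/c.png',cv2.resize(i[120:270,230:430],None,fx=4,fy=4))
E
```

```text
[0.6597 0.1344 0.0757] [ 0.1462  0.5596  1.0991 -0.      1.4829 -1.4486]
[0.6615 0.0616 0.117 ] [ 0.0373  0.5022  1.0931 -0.      1.5463 -1.5575]
[ 0.6635 -0.0234  0.0321] [-0.0909  0.5764  1.1668  0.      1.3984 -1.6857]
[-0.2187  0.1655  1.5446  0.      1.4315 -1.6195]
[-0.2187  0.1655  1.5446 -0.      1.4315 -0.9195]
[-0.2187  0.1655  1.5446 -0.      1.4315 -0.2195]
 2.28 [0.6595 0.1355 0.166 ] F [ 0.2881 -0.5018  1.3162] op 1.005
False
down 3.38 [0.6602 0.1345 0.0768] F [-1.0045 -0.2529  0.5962] op 0.999
grip 4.08 [0.6598 0.1371 0.0767] F [-0.898   9.1477  3.6499] op 0.092
```

View pics/c.png

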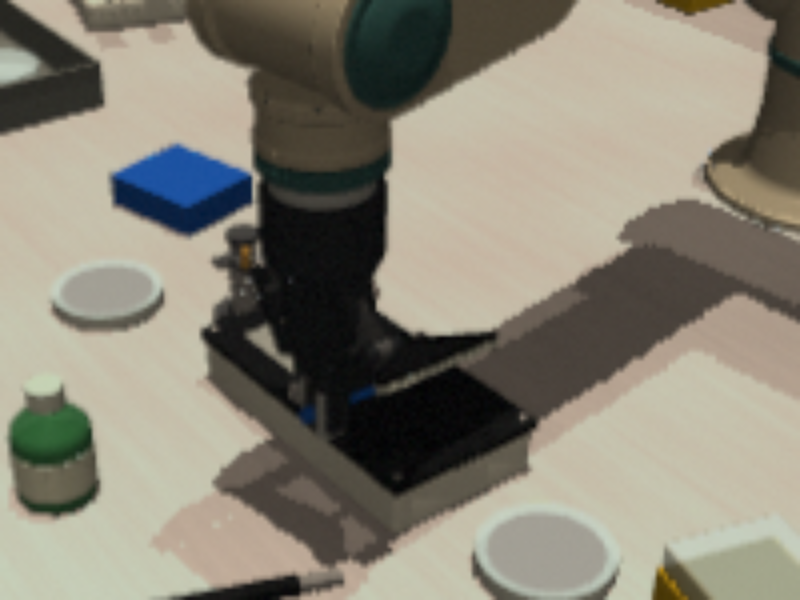

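The pin is held between the pads (opening 0.092, about pin size), and the arm yields slightly. Swinging the plate over along the arc.

```bash
python3 - <<'E'
from h import *
for k,th in enumerate(np.linspace(.54,3.14,15)[1:]):
    env.move_linear(pin(th),v=.07)
    s=env.read_state(); rep(f'{th:.2f}')
    if np.linalg.norm(s['wrist_force'])>60 or s['opening']<.05: print('STOP');break
i=eyes.snapshot('scene'); cv2.imwrite('pics/d.png',cv2.resize(i[120:270,230:430],None,fx=4,fy=4))
E
```

```text
0.73 4.51 [0.6601 0.1281 0.0903] F [-2.8855  9.5345  5.2202] op 0.089
0.91 4.88 [0.6606 0.1165 0.1026] F [-5.3887  8.9346 11.9039] op 0.089
1.10 5.26 [0.661  0.1033 0.1119] F [-7.5791  8.7483 14.7804] op 0.088
1.28 5.63 [0.6616 0.0888 0.1185] F [-7.9443  9.3317 18.2569] op 0.092
1.47 6.01 [0.6621 0.0707 0.1205] F [-4.6776  0.5629 14.0487] op 0.091
1.65 6.38 [0.6626 0.0538 0.1195] F [-2.2951 -1.6489  9.5138] op 0.091
1.84 6.76 [0.6632 0.0379 0.1168] F [-1.735  -4.0531  8.9117] op 0.091
2.03 7.13 [0.6636 0.0231 0.1098] F [ 4.162  -3.005   4.6896] op 0.091
2.21 7.51 [0.6638 0.01   0.1003] F [ 7.3699 -1.5296  0.7448] op 0.089
2.40 7.88 [ 0.6641 -0.0011  0.0888] F [10.953  -0.0011 -3.0064] op 0.088
2.58 8.26 [ 0.6644 -0.0105  0.0763] F [10.9568  1.6983 -2.8627] op 0.088
2.77 8.63 [ 0.6647 -0.0171  0.0624] F [ 9.5227  2.7833 -1.933 ] op 0.087
2.95 9.01 [ 0.6648 -0.0209  0.0472] F [10.825   4.7055 -1.5193] op 0.088
3.14 9.38 [ 0.665  -0.0217  0.0361] F [-3.0557  7.582  20.6631] op 0.087
```

View pics/d.png

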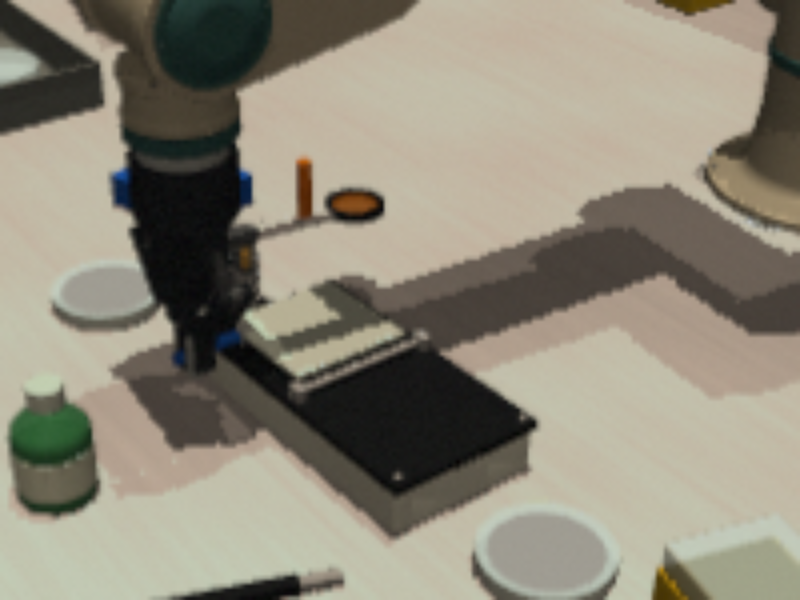

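The plate is over with its white face up, and the down force jumped to 20 N as it seated. Releasing, retreating, and looking at the filter arm with the wrist and top cameras.

```bash
python3 - <<'E'
from h import *
env.dwell(.3); env.command_gripper(0.6); rep('open')
p=env.read_state()['tcp_pos']; env.move_linear([p[0],p[1],.22],v=.2)
env.reach([.47,-.10,.27],down(-.17)); rep('up')
ci=eyes.camera_info('wrist'); i=eyes.snapshot('wrist'); cv2.imwrite('pics/w2.png',i)
import pickle; pickle.dump(ci,open('w2.pkl','wb')); print(ci['position'],R.from_quat(ci['attitude']).as_matrix()[:,2])
E
```

```text
open 10.22 [ 0.6631 -0.0236  0.0314] F [ 0.1083 -0.1097  0.6793] op 0.6
up 12.17 [ 0.4704 -0.0998  0.2694] F [-0.0724  0.0916  0.7167] op 0.602
[ 0.4037 -0.0879  0.4116] [ 0.2685 -0.0454 -0.9622]
```

View pics/w2.png

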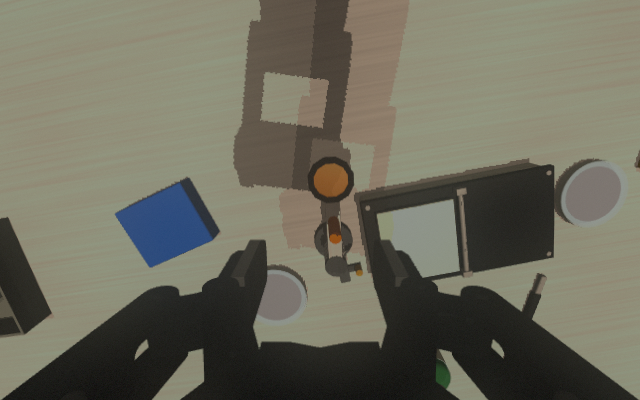

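The plate lies flat with its white face up (centre near (418,238)). The disc is at (331,180), the peg from base (334,220) to top (335,239), and the hub near (337,266).

```bash
python3 - <<'E'
from h import *
import pickle; ci=pickle.load(open('w2.pkl','rb')); i=cv2.imread('pics/w2.png')
m=mask(i,(5,130,60),(22,255,255),(300,155,360,205)); d=ends(m)[1]
pm=mask(i,(3,130,60),(22,255,255),(322,212,345,250)); e=ends(pm); print(d,e)
disc=onz('w',d,.083,ci); print('disc',disc,'pegtop',onz('w',(335,239),.134,ci),'pegbase',onz('w',(334,220),.086,ci),'hub',onz('w',(337,266),.087,ci))
print('peg top tri',tri(ray('top',(366.3,227.9)),ray('w',(335,239),ci)))
E
```

```text
[330.5108 179.8089] (130, array([334.8308, 235.3   ]), array([332.9025, 217.2238]), array([335.6561, 243.0367]))
disc [ 0.4777 -0.0885  0.083 ] pegtop [ 0.5232 -0.0934  0.134 ] pegbase [ 0.5217 -0.0919  0.086 ] hub [ 0.5764 -0.0972  0.087 ]
peg top tri (array([ 0.5214, -0.093 ,  0.138 ]), np.float64(0.000557030090720463))
```

The pivot (0.577, −0.098) agrees between the disc–peg line and the hub. Gripping the peg and swinging it in.

```bash
cat >> h.py <<'E'
PV=np.array([.577,-.0976]); PH=3.05
def peg(sw,z=.098,r=.055):
    a=PH-sw; return np.r_[PV+r*np.array([np.cos(a),np.sin(a)]),z],down(a-np.pi)
E
python3 - <<'E'
from h import *
p,q=peg(0); print(p)
for s in (0,.7,1.5): print(planner.inverse_kinematics(*peg(s)))
env.reach(p+[0,0,.09],q); print(env.move_linear(p,v=.1,contact_N=8)); rep('down')
env.command_gripper(0.0); rep('grip')
def sw():
    t=env.read_state()['tcp_pos'][:2]-PV; return PH-np.arctan2(t[1],t[0]),np.linalg.norm(t)
for s in np.r_[np.linspace(0,1.4,15)[1:]]:
    p,q=peg(s); env.move_linear(p,v=.05,rot=q); st=env.read_state(); rep(f'{s:.2f} {np.round(sw(),3)}')
    if np.linalg.norm(st['wrist_force'])>60 or st['opening']<.05: print('STOP');break
cv2.imwrite('pics/w3.png',eyes.snapshot('wrist'))
i=eyes.snapshot('scene'); cv2.imwrite('pics/e.png',cv2.resize(i[120:270,230:430],None,fx=4,fy=4))
E
```

```text
[ 0.5222 -0.0926  0.098 ]
[-0.2451  0.1522  1.5637  0.      1.4257 -1.7243]
[-0.1764  0.1824  1.5298 -0.      1.4294 -0.9556]
[-0.1373  0.2852  1.4094 -0.      1.447  -0.1165]
False
down 13.74 [ 0.5227 -0.0927  0.0989] F [0.339  0.5229 0.7042] op 0.6
grip 14.19 [ 0.5224 -0.0929  0.0985] F [-1.9489 -2.9487  4.0375] op 0.121
0.10 [0.093 0.055] 14.45 [ 0.5232 -0.0876  0.0985] F [-1.4595 -3.2649  4.7453] op 0.119
0.20 [0.192 0.055] 14.71 [ 0.5246 -0.0823  0.0985] F [-0.9809 -4.1599  5.1897] op 0.121
0.30 [0.291 0.054] 14.97 [ 0.5265 -0.0773  0.0985] F [ 0.159  -5.4731  4.372 ] op 0.122
0.40 [0.389 0.054] 15.22 [ 0.5289 -0.0725  0.0985] F [-0.0457 -6.0071  4.6217] op 0.122
0.50 [0.488 0.054] 15.48 [ 0.5318 -0.068   0.0985] F [ 0.0356 -7.6924  5.2851] op 0.124
0.60 [0.587 0.054] 15.74 [ 0.5351 -0.0638  0.0985] F [ 0.6526 -7.61    4.6583] op 0.12
0.70 [0.686 0.054] 16.0 [ 0.5387 -0.06    0.0985] F [ 0.8035 -8.0492  4.8628] op 0.12
0.80 [0.785 0.053] 16.26 [ 0.5428 -0.0565  0.0985] F [-0.7284 -9.6186  5.5777] op 0.12
0.90 [0.884 0.053] 16.52 [ 0.5471 -0.0534  0.0985] F [-0.2501 -8.8793  5.4112] op 0.124
1.00 [0.984 0.053] 16.77 [ 0.5517 -0.0508  0.0985] F [ -1.424  -10.5055   6.7404] op 0.12
1.10 [1.084 0.053] 17.03 [ 0.5566 -0.0487  0.0985] F [ -3.2892 -10.6121   6.9854] op 0.126
1.20 [1.183 0.053] 17.29 [ 0.5616 -0.0471  0.0985] F [ -3.5588 -10.6334   6.248 ] op 0.121
1.30 [1.284 0.053] 17.55 [ 0.5668 -0.0459  0.0985] F [ -5.0574 -11.3547   7.1177] op 0.119
1.40 [1.383 0.053] 17.81 [ 0.5719 -0.0453  0.0984] F [ -5.6568 -11.0553   8.3191] op 0.119
```

View pics/e.png

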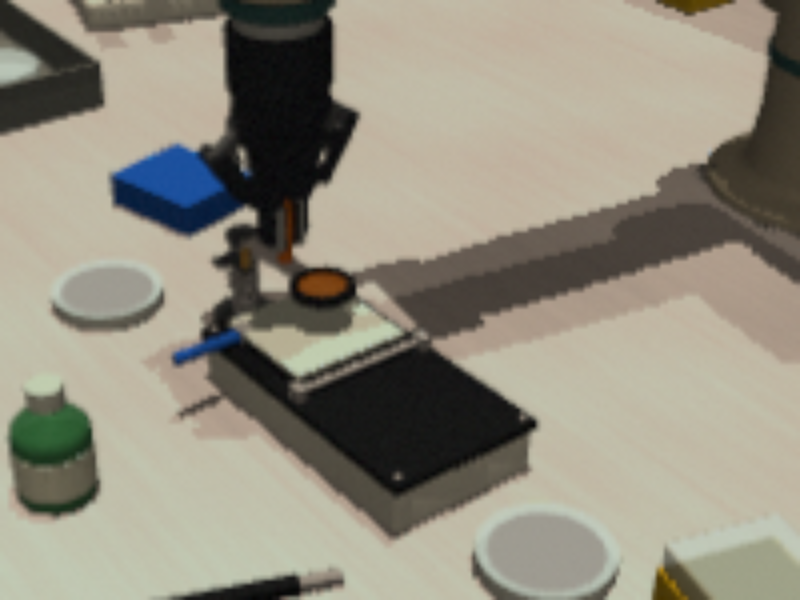

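The filter is over the white plate, but there's no force jump from the stop yet. Continuing in small steps until the tangential force rises clearly above the spring's 8 N or so.

```bash
python3 - <<'E'
from h import *
for s in np.arange(1.43,1.75,.03):
    p,q=peg(s); env.move_linear(p,v=.03,rot=q); env.dwell(.15); st=env.read_state()
    t=st['tcp_pos'][:2]-PV; a=np.arctan2(t[1],t[0]); rep(f'{s:.2f} {PH-a:.3f}')
    ft=-(st['wrist_force'][:2]@[np.sin(a),-np.cos(a)]); print('tang',round(ft,1))
    if ft>22 or st['opening']<.05: break
cv2.imwrite('pics/w4.png',eyes.snapshot('wrist'))
i=eyes.snapshot('scene'); cv2.imwrite('pics/f.png',cv2.resize(i[140:240,260:380],None,fx=6,fy=6))
E
```

```text
1.43 1.390 18.31 [ 0.5723 -0.0453  0.0984] F [-14.3992 -11.1757  11.4231] op 0.122
tang 15.3
1.46 1.396 18.71 [ 0.5726 -0.0452  0.0984] F [-23.1366 -11.9938  15.8988] op 0.123
tang 24.1
```

View pics/f.png

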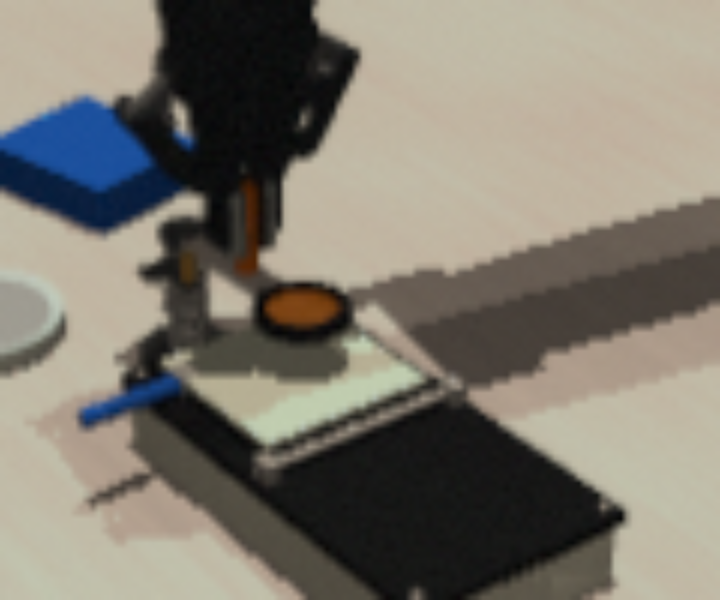

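View pics/w4.png

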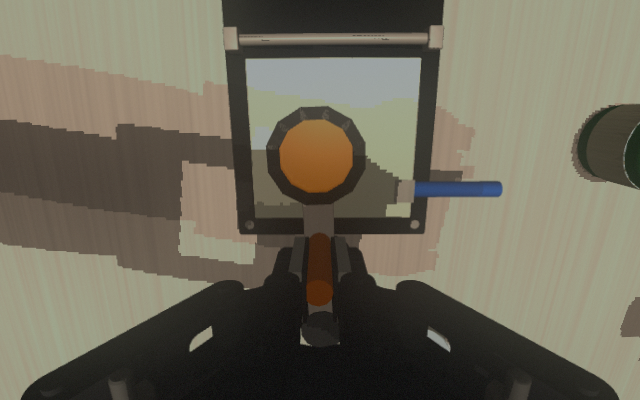

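Arm motion has stalled while the force keeps rising (15 to 24 N, estimated swing 1.396 rad), so it's at the stop. The peg sits between the pads, the filter is at (316,156) over the white plate, and the plate is flat. Handing in.

```bash
python3 - <<'E'
from h import *
env.dwell(.3); rep('before'); 
env.close_job()
E
```

```text
before 19.11 [ 0.5726 -0.0452  0.0984] F [-21.9142 -12.2688  15.9105] op 0.118
the job is handed in; nothing more can be done
```

I turned the contrast plate over by its blue pin, then swung the filter arm in to its stop. I handed the job in at about 19 s of the 61 s allowed, with the gripper still holding the orange peg. The close-out reports no verdict, so the result rests on my own checks.

- **Plate:** the wrist and scene pictures show it lying flat, white face up. The force jumped to about 20 N as it seated, before I let go of the pin. I did not measure its final angle separately.
- **Filter arm:** my estimate of the swing is about 1.396 rad, against 1.40 at the stop. Over the last step the arm barely moved while the push rose from 15 to 24 N, well above the spring's 8 N or so. It was steady just before hand-in.
- **Grip:** the opening of 0.118 fits the peg roughly (about 10 mm read against 12 mm).
- **Bystanders:** none looked disturbed in the pictures I viewed, but I did not measure their positions again.
- **Disagreements:** my first estimates of the post's position from the fixed cameras differed by about 10 mm. I used the wrist camera's value, where the hub and the line through disc and peg agreed. A sideways force of about 12 N remains along the filter arm, probably from a 1–2 mm error in the pivot position. It did no visible harm.

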